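# Tighten the last clamp nut to the click of the torque wrench

### The job

The torque wrench is already seated on the last loose clamp nut of the casting fixture. Push its handle round clockwise, as seen from above, until the wrench clicks (the handle gives way at its joint), stop right there without pushing on and over-tightening the nut, and let the wrench go where it stands. Leave the loose things on the bench where they are.

Things in the scene. Friction and masses are not known exactly. Their poses are not given: they have to be found in the camera images.
- drive (a point): Point on the nut's vertical axis, in the round ratchet head (34 mm across) of the torque wrench, at the height of the wrench's centre line: 90 mm above the bench (head's top 107 mm). The wrench turns level about this axis and cannot come off; clockwise from above tightens. x points along the neck, from the head towards the handle; z up. The handle sticks out over the open bench to the left (+y) of the fixture.
- grip (a point): Point on the centre line of the wrench's dark ribbed grip, where a hand would push: 220 mm from the nut's axis, 90 mm above the bench. The grip is a round bar 29 mm across, reaching from 159 to 277 mm from the nut's axis; between it and the head is a steel tube 23 mm across. x points outwards along the handle, z up. Under it lie only loose things up to 28 mm high.
- pin (a point): Upright pin, 45 mm from the nut's axis, on which the handle is jointed to the neck. At the set torque (about 16 N across the grip at its marked point) the wrench clicks: the handle breaks away clockwise about this pin and the push falls to a third. After 0.2 rad (35 mm at the grip) it meets its stop; pushing on with some 20 N over-tightens the nut. Let go, it springs back straight.
- fixture: Steel plate 280 x 345 x 25 mm fixed to the bench, with a grey casting (top about 85 mm above the bench) under four strap clamps. Origin: on the bench under the nut with the wrench, near the plate's left edge; z up. That nut first runs down with a light drag (about 4 N at the grip) over 0.15 to 0.45 rad, different each time and not to be seen; then it seats, stops turning and stays as it is left.
- click (a joint): Angle (rad) between the handle and the neck of the wrench: 0 (straight) until it clicks, then growing as the handle breaks away clockwise, to 0.2 at its stop. It goes back to 0 by itself when the handle is let go.
- overtight (a joint): Angle (rad) by which the nut has been forced clockwise beyond its right tightness: 0 at the start and through the click; it grows, for good, only if the wrench is pushed on after its handle has met its stop.
- spare_strap: Bystander: a loose slotted strap clamp, flat steel bar 110 x 32 x 14 mm. Origin at its underside. Leave it alone.
- spare_socket: Bystander: a loose steel socket standing on end, 24 mm across, 28 mm high. Origin at its underside. Leave it alone.
- spare_nut: Bystander: a loose round steel nut lying flat, 25 mm across, 12 mm high. Origin at its underside. Leave it alone.
- brush: Bystander: a bench brush. Origin at its underside. Leave it alone.
- hammer: Bystander: a hammer. Origin at its underside. Leave it alone.
- pipe_flange: Bystander: a steel pipe flange ring lying flat, 110 mm across, 16 mm high. Origin at its underside. Leave it alone.
- oil_bottle: Bystander: a white plastic oil bottle, 56 mm across, 120 mm high. Origin at its underside. Leave it alone.

How it is judged:
By the outcome, as a careful person would: the job done as asked, in the order asked, and still so for the second after the job is handed in, with the robot touching nothing.
It also fails if it takes over 42 s, if anything falls off the work surface, if the arm or the gripper's body presses on something with over 40 N, if the wrist force passes 120 N, or if a joint passes its speed limit or range.

### The arm

A 6-joint arm with a two-finger parallel gripper is mounted at the origin on the work surface. World frame = base frame: x ahead of the robot, y to its left, z up, the work surface at z = 0. Lengths are in mm, angles in rad, forces in N, time in s.
With the tool pointing down it reaches from about 325 to 850 mm from the base axis. Payload 4.4 kg.
Tool frame: the origin (TCP) lies between the finger pads; the fingertips stand 19 mm ahead of it and the grasp point (between the pads) is the TCP; z points along the fingers, y is the direction in which the jaws open and shut (so a half turn about z gives the same grasp; the last joint's range is limited). The gripper opens to 94 mm and grips with 3 to 60 N. Pads are 16 mm wide; open, the fingers measure 119 mm over their backs; the gripper's body (75 mm by 177 mm) begins 78 mm behind the grasp point.
Start: joints at [0.981, 0.207, 1.542, -0, 1.393, -0.15], TCP at [244.82, 520.279, 196.647] pointing down, gripper open.
Joint ranges: [-2.73, 2.73], [-0.86, 2.22], [0.23, 2.46], [-1.11, 4.25], [0.08, 2.63], [-2.82, 2.82]. Speed limits (rad/s): [2.79, 2.79, 3.14, 3.14, 3.14, 3.14].

### API

Orientations are given as a unit quaternion [w, x, y, z].
In Python, from station import bot gives the robot as it stands.
- The arm moves only by the shell command python3 -m inch 'ROWS' [FORCE]. ROWS is JSON, a list of rows, each an object with "gripper": the finger opening in m, from 0 to 0.094; "translation": the shift along the tool's x, y, z in m, a list of three; "yaw": the turn about the tool's z in degrees. A call has 1 to 5 rows; each row is the pose to reach, as a shift and turn from the pose commanded when the call began, along the tool's axes at that moment; what a row does not reach only later rows make up. A row lasts 1/8 s, in which the tool goes at most 62.5 mm and 10.7 degrees, less where a joint would pass 70% of its speed; a pose out of reach is approached as far as the arm can. A call with a gripper value outside its range is refused whole. The fingers move at their own pace and stop on an object; FORCE is the grip in N (left out, the last holds). Time passes only in rows, so rows that repeat a pose let the fingers close. It gives the time, the measured TCP pose, the force and the opening at its end, in the units of the state.
- bot.read_state(): the state, without advancing time (a new reading comes with each control period).
- bot.camera(name): name is "scene" or "top"; returns a dict with "pixels" (384x512x3 uint8, blue, green, red), "fx", "fy", "cx", "cy" (pixels), "R" (3x3) and "t" (3): a world point X has camera coordinates R X + t. Camera axes: x right, y down, z forward; pixel columns grow to the right and rows downward; lengths in mm; the calibration is good to about 2 mm. A picture is of the moment at which its call begins. There is no depth.
- bot.sign_off(): hands the job in, once; it reports no verdict.
The state is a dict: "t": time; "joints": joint angles; "joint_vel": joint speeds; "effort": joint torques, N m; "tcp_pos": TCP position; "orientation": TCP orientation; "ft_force": force on the tool from outside, world axes, zero at the start; "moment": the same for the moment, N m; "width": finger opening in mm.
Only numpy, scipy, OpenCV 4.12 (cv2) and the standard library are available. Lean on these libraries where they do the work, as an engineer would, in place of code of your own. Each camera call takes 0.05 s, during which the arm holds its last target.

## Working session

There is one attempt and no reset: what is moved stays moved. The work goes in short steps, Python scripts to look and compute and a shell command to move; the robot and the scene stay as the last step left them, time stands still between calls to the robot, and variables do not carry over. Pictures are saved under pics/ and viewed, and the job is handed in when it is done.

```bash
ls; mkdir -p pics
python3 - <<'E'
from station import bot
import cv2
s=bot.read_state()
print({k:(v if not hasattr(v,'round') else v) for k,v in s.items()})
for n in("scene","top"):
    c=bot.camera(n); cv2.imwrite(f"pics/{n}0.png",c["pixels"]); print(n,c["fx"],c["cx"],c["cy"],c["R"],c["t"])
E
```

```text
pics
{'t': 0.0, 'joints': array([ 9.80483587e-01,  2.07421045e-01,  1.54289708e+00, -1.49122368e-05,
        1.39347252e+00, -1.50502950e-01]), 'joint_vel': array([-8.10302026e-04, -5.81021190e-04,  1.59462497e-04, -7.22644960e-04,
        1.59623920e-03, -8.14433502e-05]), 'effort': array([-6.92412050e-04, -3.70875049e+01, -2.81416672e+01,  6.99252379e-02,
        3.60208517e-02, -1.94578352e-04]), 'tcp_pos': array([244.38541991, 519.60342563, 195.51719113]), 'orientation': array([-3.90991939e-04,  2.18135386e-01,  9.75917899e-01, -1.02711880e-03]), 'ft_force': array([ 0.42743909, -0.22899954,  0.2854833 ]), 'moment': array([-0.00148171,  0.00705797,  0.00875651]), 'width': 94.15903684410429}
scene 495.52059566805616 255.5896102419707 191.78398998767045 [[ 0.80516654  0.59281157 -0.01677149]
 [ 0.42970452 -0.6026558  -0.67242844]
 [-0.4087308   0.5342101  -0.7399721 ]] [-462.40625763 -148.48827983 1420.39104897]
top 482.19742888159925 260.1974959713229 194.57606817540344 [[-0.00584944 -0.99997959 -0.002569  ]
 [-0.99777856  0.00600701 -0.06634645]
 [ 0.06636053  0.0021752  -0.99779334]] [  35.30113458  549.5202364  1235.50101612]
```

View pics/scene0.png

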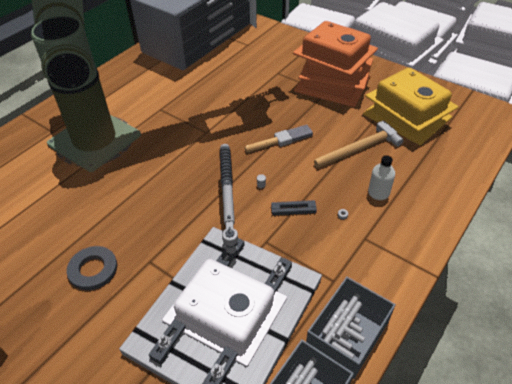

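View pics/top0.png

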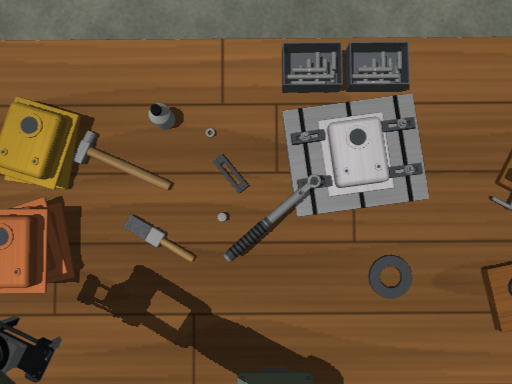

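The scene picture shows the wrench with its head at about (230,240) and its grip up to (225,148). In the top picture the head is at about (315,181) and the grip end at (229,258). The socket (223,216) and strap (231,173) lie on the clockwise side. I'll measure next.

```bash
cat > h.py <<'E'
import numpy as np, cv2
from station import bot
def ray(c,u,v,z):
    R=np.array(c["R"]);t=np.array(c["t"]); o=-R.T@t
    d=R.T@np.array([(u-c["cx"])/c["fx"],(v-c["cy"])/c["fy"],1])
    return o+d*(z-o[2])/d[2]
def proj(c,X):
    p=np.array(c["R"])@np.array(X)+np.array(c["t"]); return c["fx"]*p[0]/p[2]+c["cx"],c["fy"]*p[1]/p[2]+c["cy"]
E
python3 - <<'E'
from h import *
c=bot.camera("top");im=c["pixels"]
cv2.imwrite("pics/topz.png",cv2.resize(im[160:275,205:345],None,fx=5,fy=5,interpolation=cv2.INTER_CUBIC))
hsv=cv2.cvtColor(im,cv2.COLOR_BGR2HSV)
m=(hsv[...,1]<90).astype(np.uint8)*255
cv2.imwrite("pics/mask.png",cv2.resize(m[160:275,205:345],None,fx=5,fy=5,interpolation=cv2.INTER_NEAREST))
n,l,st,ce=cv2.connectedComponentsWithStats(m)
for i in range(1,n):
    if st[i,4]>50: print(st[i],ce[i].round(1))
for uv in((315,181),(229,258)): print(ray(c,*uv,90))
c2=bot.camera("scene")
for uv in((230,236),(225,148)): print(ray(c2,*uv,90))
E
```

```text
[    0     0   512    40 19795] [251.6  18.8]
[ 345   41   65   51 3181] [376.9  66.3]
[ 282   42   61   51 3025] [311.7  66.6]
[  223    94   206   168 15224] [348.5 159.3]
[148 103  28  27 532] [161.4 116. ]
[ 21 117  17  17 219] [ 28.8 124.7]
[205 128  10  10  70] [209.8 132.4]
[ 73 130  24  35 405] [ 83.9 147.3]
[213 154  35  39 410] [230.  173.1]
[492 197  20  14 110] [502.8 202.9]
[217 212  10  10  75] [221.7 216.7]
[123 215  43  32 652] [144.4 230.6]
[  0 228   8  18 115] [  3.  236.1]
[ 369  256   43   43 1113] [390.  276.6]
[   0  316   62   68 2170] [ 23.5 352.6]
[ 237  366   76   18 1068] [274.9 376.2]
[ 577.54365444 -102.85146075   90.        ]
[390.93149802 108.60428707  90.        ]
[576.69607866 -93.74680524  90.        ]
[393.21753215 117.70564095  90.        ]
```

View pics/topz.png

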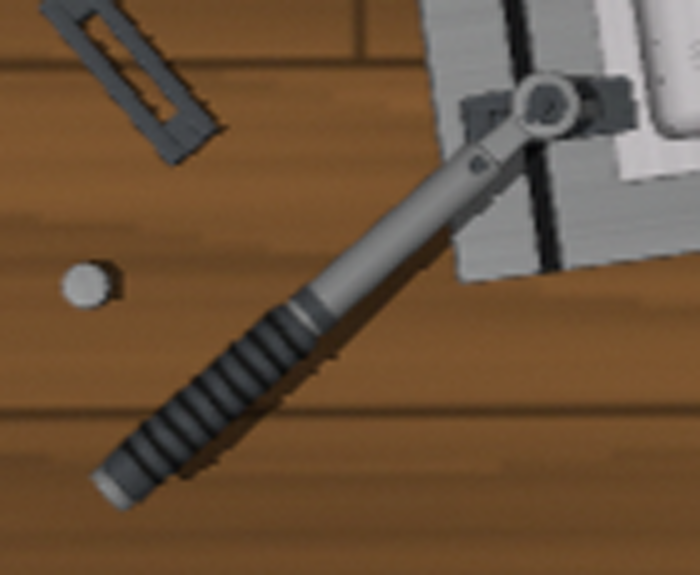

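View pics/mask.png

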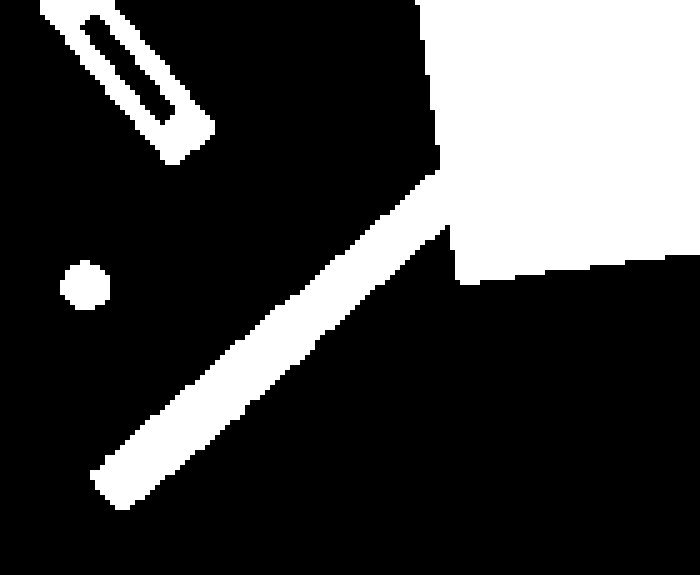

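```bash
cat >> h.py <<'E'
def wrench():
    c=bot.camera("top");im=c["pixels"]
    hsv=cv2.cvtColor(im,cv2.COLOR_BGR2HSV)
    return c,im
E
python3 - <<'E'
from h import *
c,im=wrench()
hsv=cv2.cvtColor(im,cv2.COLOR_BGR2HSV)
m=(hsv[...,1]<90).astype(np.uint8); m[:,292:]=0; m[:196]=0; m[:,:226]=0; m[262:]=0
n,l,st,ce=cv2.connectedComponentsWithStats(m); i=1+st[1:,4].argmax()
v,u=np.nonzero(l==i); 
P=np.array([ray(c,a,b,90)[:2] for a,b in zip(u,v)],np.float32)
f=cv2.fitLine(P,cv2.DIST_HUBER,0,.01,.01).ravel(); d=f[:2]*np.sign(f[1]); 
head=ray(c,314.1,180.7,105)[:2]
print("line dir",d,"ang",np.degrees(np.arctan2(d[1],d[0])))
n_=np.array([-d[1],d[0]])
print("head",head,"head off line",(head-f[2:])@n_,"end dist",((P-head)@d).max())
hd=head-((head-f[2:])@n_)*n_
print("drive on line",hd,"grip",hd+220*d)
s=bot.read_state(); q=s["orientation"]
from scipy.spatial.transform import Rotation as Ro
print(Ro.from_quat(q[[1,2,3,0]]).as_matrix().round(4), s["t"])
print("socket",ray(c,221.7,216.7,14), "strap",ray(c,230,173,14))
E
```

```text
line dir [-0.6668372   0.74520344] ang 131.82343
head [576.87488147 -98.99939024] head off line 3.0916459187467797 end dist 285.7193647422647
drive on line [579.17878663 -96.93776568] grip [432.47459351  67.0069975 ]
[[-9.048e-01  4.257e-01 -6.000e-04]
 [ 4.257e-01  9.048e-01 -9.000e-04]
 [ 1.000e-04 -1.000e-03 -1.000e+00]] 0.25
socket [492.92283995 132.54330854  14.        ] strap [607.07645459 110.7524895   14.        ]
```

```bash
python3 -m inch '[{"gripper":0,"translation":[-0.030,-0.032,0],"yaw":5},{"gripper":0,"translation":[-0.065,-0.07,0],"yaw":10},{"gripper":0,"translation":[-0.1,-0.108,0],"yaw":15},{"gripper":0,"translation":[-0.135,-0.145,0],"yaw":20},{"gripper":0,"translation":[-0.17,-0.183,0],"yaw":23}]' 20
```

```text
t: 0.88
tcp_pos: [321.0, 280.8, 196.7]
orientation: [0.0, 0.409, 0.913, 0.0]
ft_force: [1.2, 0.5, -0.3]
width: 47.2
```

```bash
python3 -m inch '[{"gripper":0,"translation":[-0.048,-0.021,0],"yaw":0},{"gripper":0,"translation":[-0.097,-0.043,0],"yaw":0},{"gripper":0,"translation":[-0.145,-0.065,0],"yaw":0},{"gripper":0,"translation":[-0.195,-0.088,0],"yaw":0},{"gripper":0,"translation":[-0.233,-0.105,0.0],"yaw":0}]'; python3 -m inch '[{"gripper":0,"translation":[0,0,0.025],"yaw":0},{"gripper":0,"translation":[0,0,0.055],"yaw":0},{"gripper":0,"translation":[0,0,0.085],"yaw":0},{"gripper":0,"translation":[0,0,0.108],"yaw":0},{"gripper":0,"translation":[0,0,0.108],"yaw":0}]'
python3 - <<'E'
from h import *
for n in("scene","top"):
    c=bot.camera(n); im=c["pixels"]
    r=im[130:270,160:330] if n=="scene" else im[150:300,190:350]
    cv2.imwrite(f"pics/{n}1.png",cv2.resize(r,None,fx=3.5,fy=3.5,interpolation=cv2.INTER_CUBIC))
s=bot.read_state();print(s["tcp_pos"],s["ft_force"],s["width"])
E
```

```text
t: 1.5
tcp_pos: [398.1, 36.6, 196.9]
orientation: [0.0, 0.409, 0.913, 0.0]
ft_force: [0.2, 0.1, -0.4]
width: 0.5
t: 2.12
tcp_pos: [395.7, 38.8, 87.0]
orientation: [-0.002, 0.408, 0.913, -0.001]
ft_force: [0.8, 0.7, 0.4]
width: 0.4
[398.17647279  38.60414722  89.22178805] [ 0.61055805 -0.14718162  0.00510967] 0.4759933898871199
```

View pics/scene1.png

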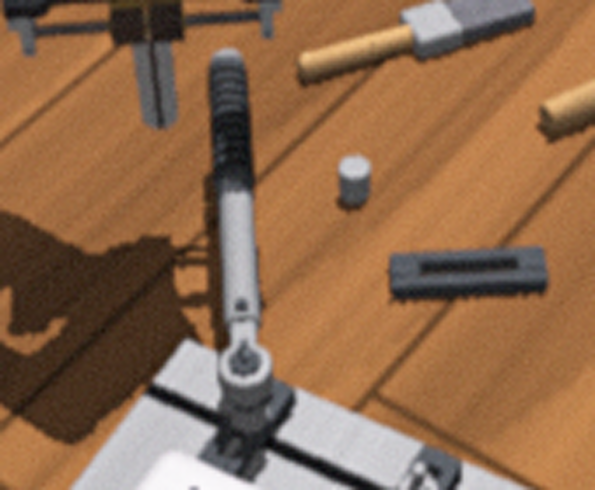

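View pics/top1.png

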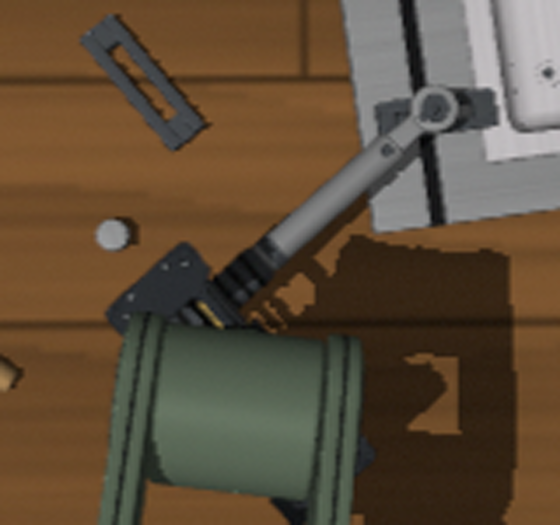

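```bash
cat > f.py <<'E'
from h import *
from scipy.spatial.transform import Rotation as Ro
s=bot.read_state();q=s["orientation"];R=Ro.from_quat(q[[1,2,3,0]]).as_matrix()
D=np.array([578,-98]);p=s["tcp_pos"]
r=p[:2]-D; a=np.degrees(np.arctan2(r[1],r[0]));x=R[:2,0]
print("F tool",(R.T@s["ft_force"]).round(1),"pos",p.round(1),"rad",np.hypot(*r).round(1),"ang",a.round(1),"tool x ang",np.degrees(np.arctan2(x[1],x[0])).round(1),"t",round(s["t"],2),"w",s["width"].round(1))
E
python3 -m inch '[{"gripper":0,"translation":[0,0.005,0],"yaw":0},{"gripper":0,"translation":[0,0.01,0],"yaw":0}]'; python3 f.py
python3 -m inch '[{"gripper":0,"translation":[0,0.003,0],"yaw":0}]'; python3 f.py
python3 -m inch '[{"gripper":0,"translation":[0,0.003,0],"yaw":0}]'; python3 f.py
python3 -m inch '[{"gripper":0,"translation":[0,0.003,0],"yaw":0}]'; python3 f.py
```

```text
t: 2.48
tcp_pos: [406.5, 45.5, 89.8]
orientation: [0.001, 0.408, 0.913, 0.0]
ft_force: [-0.0, -0.2, -0.2]
width: 0.3
t: 2.6
tcp_pos: [408.3, 47.5, 89.3]
orientation: [0.001, 0.408, 0.913, 0.0]
ft_force: [0.5, 0.2, -0.0]
width: 0.3
t: 2.72
tcp_pos: [410.1, 49.5, 88.9]
orientation: [0.0, 0.408, 0.913, 0.0]
ft_force: [0.1, -0.2, -0.9]
width: 0.5
t: 2.85
tcp_pos: [412.0, 51.5, 88.6]
orientation: [-0.0, 0.408, 0.913, -0.0]
ft_force: [-0.3, 0.4, -0.0]
width: -0.1Traceback (most recent call last):
  File "f.py", line 6, in <module>
    print("F tool",(R.T@s["ft_force"]).round(1),"pos",p.round(1),"rad",np.hypot(*r).round(1),"ang",a.round(1),"tool x ang",np.degrees(np.arctan2(x[1],x[0])).round(1),"t",round(s["t"],2),"w",s["width"].round(1))
                                                                                                                                                                                              ^^^^^^^^^^^^^^^^
AttributeError: 'float' object has no attribute 'round'
Traceback (most recent call last):
  File "f.py", line 6, in <module>
    print("F tool",(R.T@s
[... 836 characters left out ...]
                                                                                    ^^^^^^^^^^^^^^^^
AttributeError: 'float' object has no attribute 'round'
Traceback (most recent call last):
  File "f.py", line 6, in <module>
    print("F tool",(R.T@s["ft_force"]).round(1),"pos",p.round(1),"rad",np.hypot(*r).round(1),"ang",a.round(1),"tool x ang",np.degrees(np.arctan2(x[1],x[0])).round(1),"t",round(s["t"],2),"w",s["width"].round(1))
                                                                                                                                                                                              ^^^^^^^^^^^^^^^^
AttributeError: 'float' object has no attribute 'round'
```

```bash
sed -i 's/,"w",s\["width"\].round(1)//' f.py
for i in 1; do python3 -m inch '[{"gripper":0,"translation":[0,0.003,0],"yaw":0}]'>/dev/null; python3 f.py; done
python3 -m inch '[{"gripper":0,"translation":[0,0.003,0],"yaw":0}]'>/dev/null; python3 f.py
python3 -m inch '[{"gripper":0,"translation":[0,0.003,0],"yaw":0}]'>/dev/null; python3 f.py
```

```text
F tool [-0.   0.1 -0.2] pos [414.3  53.5  88.6] rad 223.0 ang 137.2 tool x ang 131.8 t 2.98
F tool [-0.2 -0.1 -0.1] pos [416.5  55.4  88.6] rad 222.8 ang 136.5 tool x ang 131.8 t 3.1
F tool [ 0.5 -0.3  0.3] pos [418.8  57.4  88.6] rad 222.5 ang 135.7 tool x ang 131.8 t 3.23
```

```bash
python3 -m inch '[{"gripper":0,"translation":[0,0.003,0],"yaw":0}]'>/dev/null; python3 f.py
python3 -m inch '[{"gripper":0,"translation":[0,0.003,0],"yaw":0}]'>/dev/null; python3 f.py
python3 - <<'E'
from h import *
for n in("scene",):
    c=bot.camera(n); im=c["pixels"]
    r=im[130:270,160:330] if n=="scene" else im[150:300,190:350]
    cv2.imwrite(f"pics/{n}2.png",cv2.resize(r,None,fx=3.5,fy=3.5,interpolation=cv2.INTER_CUBIC))
E
```

```text
F tool [0.5 0.5 0.6] pos [421.   59.4  88.6] rad 222.3 ang 134.9 tool x ang 131.8 t 3.35
F tool [0.3 0.1 0.1] pos [423.3  61.4  88.6] rad 222.2 ang 134.1 tool x ang 131.8 t 3.48
```

View pics/scene2.png

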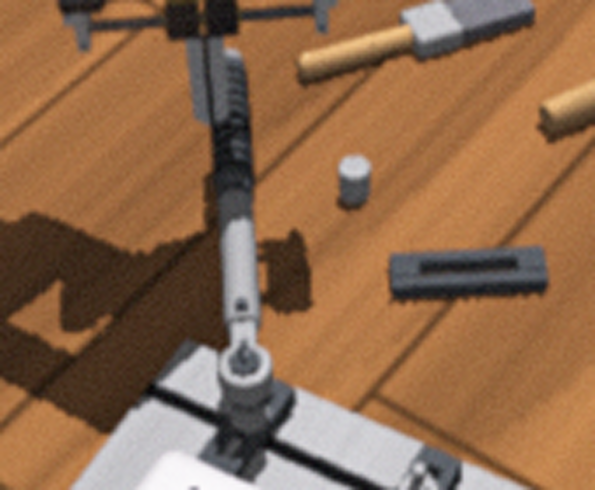

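```bash
python3 -m inch '[{"gripper":0,"translation":[0,0.003,0],"yaw":0}]'>/dev/null; python3 f.py
python3 -m inch '[{"gripper":0,"translation":[0,0.003,0],"yaw":0}]'>/dev/null; python3 f.py
python3 - <<'E'
from h import *
for n in("scene","top"):
    c=bot.camera(n); im=c["pixels"]
    r=im[130:270,160:330] if n=="scene" else im[150:300,190:350]
    cv2.imwrite(f"pics/{n}3.png",cv2.resize(r,None,fx=3.5,fy=3.5,interpolation=cv2.INTER_CUBIC))
E
```

```text
F tool [ 0.7 -1.2 -0. ] pos [425.1  63.3  88.6] rad 222.2 ang 133.5 tool x ang 131.8 t 3.65
F tool [ 0.2 -2.2 -0.6] pos [427.   65.2  88.5] rad 222.3 ang 132.8 tool x ang 131.8 t 3.77
```

View pics/scene3.png

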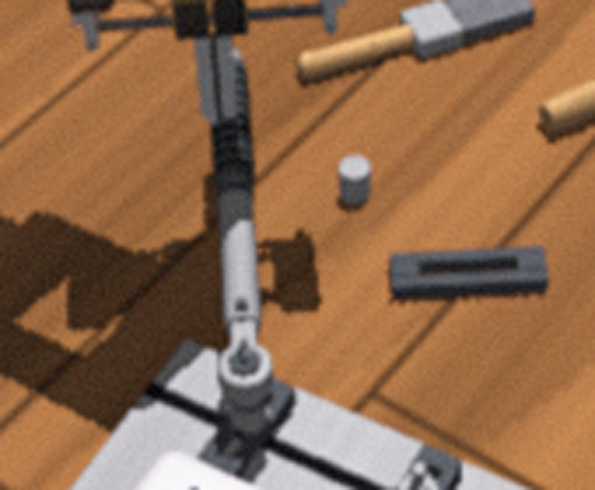

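View pics/top3.png

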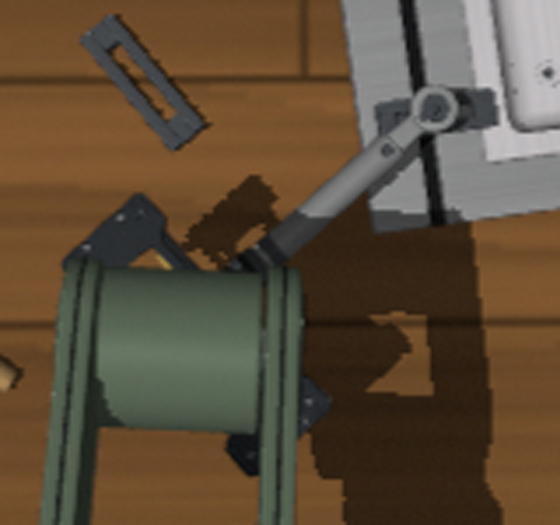

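Run:
```python
from h import *
s=bot.read_state();p=s["tcp_pos"]
c=bot.camera("scene")
z=lambda uv:((uv[0]-160)*3.5,(uv[1]-130)*3.5)
print("tip",z(proj(c,p-[0,0,19])),"tcp",z(proj(c,p)))
d=np.array([-.6668,.7452]);D=np.array([578.5,-97.8])
for L in(0,45,159,220,277): 
  g=D+L*d; print(L,g,z(proj(c,[*g,90])), z(proj(c,[*g,104])))
a=c["pixels"]
b=cv2.imread("pics/scene0.png")
df=cv2.absdiff(a,b).max(2)
cv2.imwrite("pics/cmp.png",np.hstack([cv2.resize(q[135:245,190:260],None,fx=5,fy=5,interpolation=cv2.INTER_CUBIC) for q in(b,a)]))
```

```text
tip (np.float64(220.53169932492122), np.float64(144.26021917883452)) tcp (np.float64(218.75744309938383), np.float64(125.19170967059243))
0 [578.5 -97.8] (np.float64(243.20848948703554), np.float64(376.66141137967713)) (np.float64(241.92511417597376), np.float64(362.7574364246318))
45 [548.494 -64.266] (np.float64(238.94767226110952), np.float64(319.82390491853795)) (np.float64(237.65931042530838), np.float64(305.7639619675001))
159 [472.4788  20.6868] (np.float64(229.13589666691334), np.float64(188.93895276967663)) (np.float64(227.8448243974011), np.float64(174.63705331537514))
220 [431.804  66.144] (np.float64(224.39385589632752), np.float64(125.68212699053794)) (np.float64(223.10585317533622), np.float64(111.32180229012431))
277 [393.7964 108.6204] (np.float64(220.2430981396542), np.float64(70.31276747470534)) (np.float64(218.96012178044356), np.float64(55.93256026883117))
```

View pics/cmp.png

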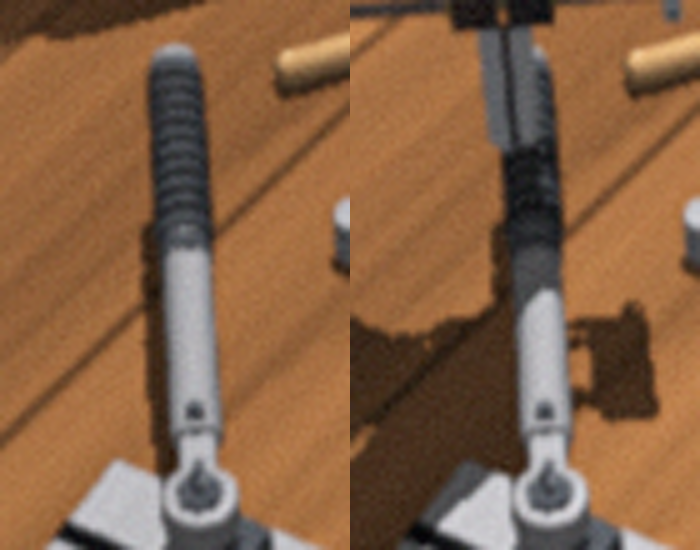

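```bash
python3 - <<'E'
from h import *
c=bot.camera("scene")
z=lambda uv:((uv[0]-160)*3.5,(uv[1]-130)*3.5)
p=np.array([398.2,38.6,89.2])
print("scene1 tip",z(proj(c,p-[0,0,19])),"tcp",z(proj(c,p)))
im=cv2.imread("pics/scene1.png"); cv2.imwrite("pics/s1z.png",cv2.resize(im[0:220,80:300],None,fx=2.7,fy=2.7,interpolation=cv2.INTER_CUBIC))
E
python3 f.py
```

```text
scene1 tip (np.float64(164.73371854381338), np.float64(148.5758725043805)) tcp (np.float64(162.30816593392842), np.float64(129.51270023032095))
F tool [ 0.7 -2.1 -1.3] pos [427.4  65.3  88.6] rad 222.1 ang 132.7 tool x ang 131.8 t 3.98
```

View pics/s1z.png

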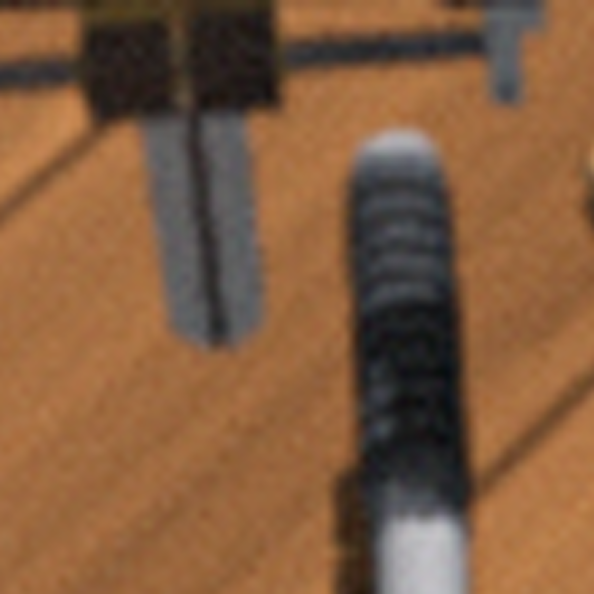

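The fingers overlap the grip in the image, yet the handle has hardly moved. The visible fingertips also sit higher than the 19 mm figure predicts. I'll back off, go lower and look again.

```bash
python3 -m inch '[{"gripper":0,"translation":[0,-0.015,0],"yaw":0},{"gripper":0,"translation":[0,-0.03,0],"yaw":0},{"gripper":0,"translation":[0,-0.03,0],"yaw":0}]'; python3 f.py
python3 - <<'E'
from h import *
s=bot.read_state();p=s["tcp_pos"]
for n in("scene","top"):
    c=bot.camera(n); im=c["pixels"].copy()
    x0,y0=(180,120) if n=="scene" else (200,190)
    r=cv2.resize(im[y0:y0+110,x0:x0+110],None,fx=5,fy=5,interpolation=cv2.INTER_CUBIC)
    for dz,col in((0,(0,255,0)),(-19,(0,0,255)),(60,(255,0,0))):
        u,v=proj(c,p+[0,0,dz]); cv2.drawMarker(r,(int((u-x0)*5),int((v-y0)*5)),col,0,10,1)
    cv2.imwrite(f"pics/{n}4.png",r)
E
```

```text
t: 4.35
tcp_pos: [404.1, 44.6, 88.5]
orientation: [-0.0, 0.409, 0.912, 0.0]
ft_force: [0.1, 0.1, -0.7]
width: 0.3
F tool [0.  0.1 0.7] pos [404.1  44.6  88.5] rad 224.9 ang 140.6 tool x ang 131.7 t 4.35
```

View pics/scene4.png

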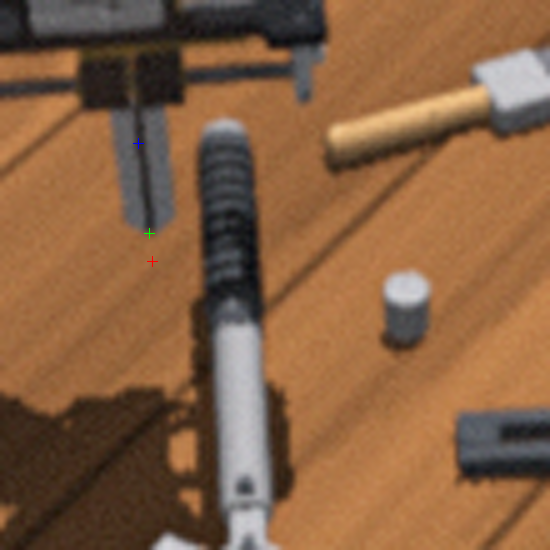

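View pics/top4.png

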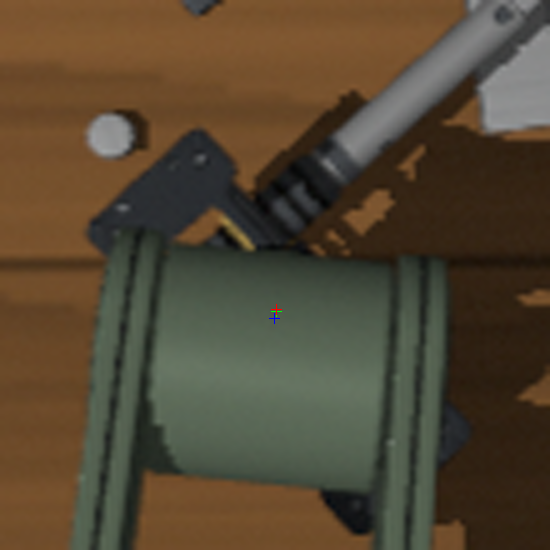

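```bash
python3 -m inch '[{"gripper":0,"translation":[0,0,0.012],"yaw":0},{"gripper":0,"translation":[0,0,0.025],"yaw":0},{"gripper":0,"translation":[0,0,0.025],"yaw":0}]'; python3 f.py
python3 -m inch '[{"gripper":0,"translation":[0,0.005,0],"yaw":0},{"gripper":0,"translation":[0,0.01,0],"yaw":0}]'; python3 f.py
python3 -m inch '[{"gripper":0,"translation":[0,0.003,0],"yaw":0}]'>/dev/null; python3 f.py
python3 - <<'E'
from h import *
s=bot.read_state();p=s["tcp_pos"]
for n in("scene",):
    c=bot.camera(n); im=c["pixels"].copy()
    x0,y0=(180,120) if n=="scene" else (200,190)
    r=cv2.resize(im[y0:y0+110,x0:x0+110],None,fx=5,fy=5,interpolation=cv2.INTER_CUBIC)
    for dz,col in((0,(0,255,0)),(-19,(0,0,255)),(60,(255,0,0))):
        u,v=proj(c,p+[0,0,dz]); cv2.drawMarker(r,(int((u-x0)*5),int((v-y0)*5)),col,0,10,1)
    cv2.imwrite(f"pics/{n}5.png",r)
E
```

```text
t: 4.82
tcp_pos: [403.5, 45.6, 61.8]
orientation: [-0.002, 0.408, 0.913, -0.001]
ft_force: [-0.6, -0.1, 0.9]
width: 0.4
F tool [ 0.3 -0.5 -0.9] pos [403.5  45.6  61.8] rad 226.0 ang 140.5 tool x ang 131.8 t 4.83
t: 5.08
tcp_pos: [413.3, 52.2, 63.9]
orientation: [0.0, 0.408, 0.913, 0.0]
ft_force: [-0.8, -1.4, 0.9]
width: 0.5
F tool [-0.5 -1.6 -0.9] pos [413.3  52.2  63.9] rad 222.9 ang 137.6 tool x ang 131.8 t 5.08
F tool [-1.5 -4.2  0.1] pos [414.5  53.6  63.6] rad 223.0 ang 137.2 tool x ang 131.9 t 5.2
```

View pics/scene5.png

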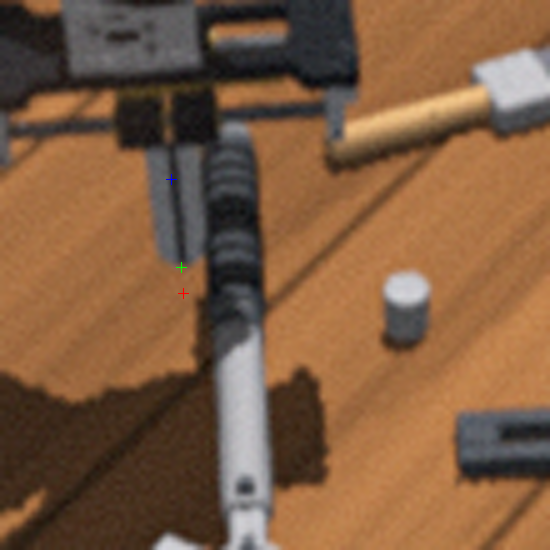

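Contact is now at the expected place, at about 4 N, which is the nut's drag. I'll follow the arc about the nut.

```bash
python3 -m inch '[{"gripper":0,"translation":[0.0004,0.0038,0],"yaw":1},{"gripper":0,"translation":[0.001,0.0077,0],"yaw":2}]'>/dev/null; python3 f.py
python3 -m inch '[{"gripper":0,"translation":[0.0004,0.0038,0],"yaw":1},{"gripper":0,"translation":[0.001,0.0077,0],"yaw":2}]'>/dev/null; python3 f.py
python3 -m inch '[{"gripper":0,"translation":[0.0004,0.0038,0],"yaw":1},{"gripper":0,"translation":[0.001,0.0077,0],"yaw":2}]'>/dev/null; python3 f.py
```

```text
F tool [-2.9 -3.4  1. ] pos [420.1  59.6  63.6] rad 223.1 ang 135.1 tool x ang 129.7 t 5.5
F tool [-3.  -3.9  0.2] pos [425.7  65.5  63.7] rad 223.4 ang 133.0 tool x ang 127.7 t 5.75
F tool [-3.4 -4.   0.7] pos [430.9  71.2  63.6] rad 224.2 ang 131.0 tool x ang 125.7 t 6.0
```

```bash
python3 -m inch '[{"gripper":0,"translation":[0,0.0038,0],"yaw":1}]'>/dev/null; python3 f.py
python3 -m inch '[{"gripper":0,"translation":[0,0.0038,0],"yaw":1}]'>/dev/null; python3 f.py
python3 -m inch '[{"gripper":0,"translation":[0,0.0038,0],"yaw":1}]'>/dev/null; python3 f.py
python3 -m inch '[{"gripper":0,"translation":[0,0.0038,0],"yaw":1}]'>/dev/null; python3 f.py
```

```text
F tool [-1.5 -4.7  1.3] pos [433.7  73.6  63.6] rad 224.2 ang 130.1 tool x ang 124.7 t 6.12
F tool [-0.7 -3.6  0.5] pos [436.6  76.   63.5] rad 224.2 ang 129.1 tool x ang 123.7 t 6.25
F tool [-0.8 -3.1 -1.4] pos [439.5  78.3  63.4] rad 224.1 ang 128.2 tool x ang 122.7 t 6.38
F tool [ 2.6 -3.6 -0.6] pos [442.5  80.5  63.4] rad 224.1 ang 127.2 tool x ang 121.7 t 6.5
```

```bash
python3 -m inch '[{"gripper":0,"translation":[0.0003,0.0038,0],"yaw":1}]'>/dev/null; python3 f.py
python3 -m inch '[{"gripper":0,"translation":[0.0003,0.0038,0],"yaw":1}]'>/dev/null; python3 f.py
```

```text
F tool [ 2.6 -3.3 -2.5] pos [445.7  82.8  63.4] rad 224.0 ang 126.2 tool x ang 120.7 t 6.62
F tool [ 3.9 -3.6 -2.1] pos [449.   84.8  63.5] rad 223.8 ang 125.2 tool x ang 119.7 t 6.75
```

```bash
python3 -m inch '[{"gripper":0,"translation":[0.0003,0.0038,0],"yaw":1}]'>/dev/null; python3 f.py
python3 -m inch '[{"gripper":0,"translation":[0.0003,0.0038,0],"yaw":1}]'>/dev/null; python3 f.py
```

```text
F tool [ 2.8 -4.1 -1.8] pos [452.2  86.9  63.5] rad 223.6 ang 124.2 tool x ang 118.7 t 6.88
F tool [ 3.7 -3.7 -1.4] pos [455.5  89.   63.5] rad 223.6 ang 123.2 tool x ang 117.7 t 7.0
```

```bash
python3 -m inch '[{"gripper":0,"translation":[0.0005,0.0038,0],"yaw":1}]'>/dev/null; python3 f.py
python3 -m inch '[{"gripper":0,"translation":[0.0005,0.0038,0],"yaw":1}]'>/dev/null; python3 f.py
```

```text
F tool [ 3.1 -4.8 -1.2] pos [458.7  91.1  63.5] rad 223.6 ang 122.2 tool x ang 116.7 t 7.12
F tool [ 2.8 -3.6 -1.6] pos [462.   93.1  63.6] rad 223.6 ang 121.2 tool x ang 115.7 t 7.25
```

```bash
python3 -m inch '[{"gripper":0,"translation":[0.0005,0.0038,0],"yaw":1}]'>/dev/null; python3 f.py
python3 -m inch '[{"gripper":0,"translation":[0.0005,0.0038,0],"yaw":1}]'>/dev/null; python3 f.py
```

```text
F tool [ 3.6 -3.9 -1.1] pos [465.4  95.1  63.6] rad 223.6 ang 120.2 tool x ang 114.7 t 7.38
F tool [ 2.7 -3.5 -1.5] pos [468.8  97.1  63.6] rad 223.6 ang 119.2 tool x ang 113.7 t 7.5
```

```bash
python3 -m inch '[{"gripper":0,"translation":[0.0005,0.0038,0],"yaw":1}]'>/dev/null; python3 f.py
python3 -m inch '[{"gripper":0,"translation":[0.0005,0.0038,0],"yaw":1}]'>/dev/null; python3 f.py
```

```text
F tool [ 2.6 -3.9 -1.7] pos [472.1  98.9  63.6] rad 223.6 ang 118.3 tool x ang 112.7 t 7.62
F tool [ 2.6 -3.5 -0.2] pos [475.5 100.8  63.7] rad 223.6 ang 117.3 tool x ang 111.7 t 7.75
```

```bash
python3 -m inch '[{"gripper":0,"translation":[0.0005,0.0038,0],"yaw":1}]'>/dev/null; python3 f.py
python3 -m inch '[{"gripper":0,"translation":[0.0005,0.0038,0],"yaw":1}]'>/dev/null; python3 f.py
```

```text
F tool [ 1.  -3.6 -1.1] pos [478.9 102.5  63.7] rad 223.7 ang 116.3 tool x ang 110.7 t 7.88
F tool [ 0.8 -4.3 -0.7] pos [482.3 104.2  63.7] rad 223.7 ang 115.3 tool x ang 109.7 t 8.0
```

```bash
cat > v.py <<'E'
import sys
from h import *
o=[]
for n in("scene","top"):
    c=bot.camera(n); im=c["pixels"]
    x0,y0=(190,150) if n=="scene" else (225,140)
    o.append(cv2.resize(im[y0:y0+110,x0:x0+100],None,fx=4,fy=4,interpolation=cv2.INTER_CUBIC))
cv2.imwrite(sys.argv[1],np.hstack(o))
E
python3 v.py pics/v1.png
```

```text
(no output)
```

View pics/v1.png

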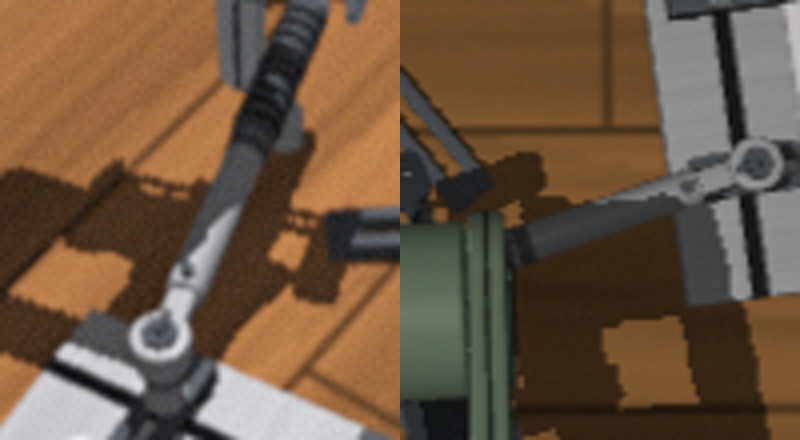

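The picture shows the wrench still straight: head (757,163), pin (688,187) and tube end (520,247) are in line, so it has not clicked. I'll continue.

```bash
python3 -m inch '[{"gripper":0,"translation":[0.0005,0.0038,0],"yaw":1}]'>/dev/null; python3 f.py
python3 -m inch '[{"gripper":0,"translation":[0.0005,0.0038,0],"yaw":1}]'>/dev/null; python3 f.py
```

```text
F tool [-1.1 -5.8 -1.2] pos [484.9 105.7  63.5] rad 224.0 ang 114.6 tool x ang 108.7 t 8.22
F tool [-0.6 -8.7 -0.2] pos [487.1 107.   63. ] rad 224.3 ang 113.9 tool x ang 107.8 t 8.35
```

```bash
python3 -m inch '[{"gripper":0,"translation":[0.0005,0.0038,0],"yaw":1}]'>/dev/null; python3 f.py
python3 -m inch '[{"gripper":0,"translation":[0.0005,0.0038,0],"yaw":1}]'>/dev/null; python3 f.py
```

```text
F tool [ -1.7 -11.1  -1.3] pos [489.2 108.3  62.4] rad 224.6 ang 113.3 tool x ang 106.8 t 8.47
F tool [ -1.8 -12.2  -0.4] pos [491.2 109.5  61.8] rad 225.0 ang 112.7 tool x ang 105.8 t 8.6
```

```bash
python3 -m inch '[{"gripper":0,"translation":[0.0003,0.003,0],"yaw":0.7}]'>/dev/null; python3 f.py
```

```text
F tool [ -2.5 -13.6  -1.1] pos [492.7 110.4  61.3] rad 225.2 ang 112.3 tool x ang 105.1 t 8.72
```

```bash
python3 -m inch '[{"gripper":0,"translation":[0.0003,0.003,0],"yaw":0.7}]'>/dev/null; python3 f.py
```

```text
F tool [ -2.5 -14.9  -1.4] pos [494.3 111.3  60.9] rad 225.4 ang 111.8 tool x ang 104.4 t 8.85
```

```bash
python3 -m inch '[{"gripper":0,"translation":[0.0003,0.003,0],"yaw":0.7}]'>/dev/null; python3 f.py
```

```text
F tool [ -1.8 -13.9  -2.6] pos [496.7 112.4  60.7] rad 225.5 ang 111.1 tool x ang 103.7 t 8.97
```

```bash
python3 -m inch '[{"gripper":0,"translation":[0.0003,0.002,0],"yaw":0.5}]'>/dev/null; python3 f.py
```

```text
F tool [ -2.7 -13.7  -2.2] pos [499.2 113.2  60.9] rad 225.5 ang 110.5 tool x ang 103.2 t 9.1
```

```bash
python3 -m inch '[{"gripper":0,"translation":[0,0,0],"yaw":0}]'>/dev/null; python3 f.py; python3 v.py pics/v2.png; python3 f.py
```

```text
F tool [ -2.7 -12.7  -2.3] pos [499.8 113.4  61.1] rad 225.4 ang 110.3 tool x ang 103.2 t 9.22
F tool [ -2.3 -13.6  -0.7] pos [499.8 113.3  61.2] rad 225.3 ang 110.3 tool x ang 103.2 t 9.32
```

View pics/v2.png

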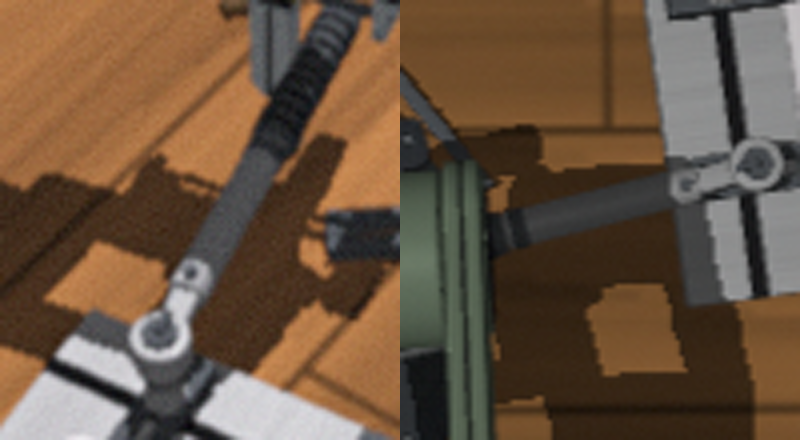

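```bash
python3 -m inch '[{"gripper":0,"translation":[0.0003,0.002,0],"yaw":0.5}]'>/dev/null; python3 f.py
```

```text
F tool [ -3.1 -13.4  -2.1] pos [501.5 114.   61.1] rad 225.4 ang 109.8 tool x ang 102.7 t 9.45
```

```bash
python3 -m inch '[{"gripper":0,"translation":[0.0003,0.002,0],"yaw":0.5}]'>/dev/null; python3 f.py
```

```text
F tool [ -3.5 -12.6  -2. ] pos [503.8 114.8  61.2] rad 225.3 ang 109.2 tool x ang 102.2 t 9.57
```

```bash
python3 -m inch '[{"gripper":0,"translation":[0.0003,0.002,0],"yaw":0.5}]'>/dev/null; python3 f.py
```

```text
F tool [ -3.8 -11.7  -1.1] pos [506.2 115.5  61.4] rad 225.3 ang 108.6 tool x ang 101.7 t 9.7
```

```bash
python3 - <<'E'
from h import *
o=[]
for n in("scene","top"):
    c=bot.camera(n); im=c["pixels"]
    x0,y0=(215,180) if n=="scene" else (250,150)
    o.append(cv2.resize(im[y0:y0+80,x0:x0+75],None,fx=5,fy=5,interpolation=cv2.INTER_CUBIC)); cv2.imwrite(f"pics/raw_{n}_a.png",im)
cv2.imwrite("pics/v3.png",np.hstack(o))
E
python3 f.py
```

```text
F tool [ -3.1 -11.   -1.2] pos [506.8 115.6  61.5] rad 225.2 ang 108.4 tool x ang 101.7 t 9.8
```

View pics/v3.png

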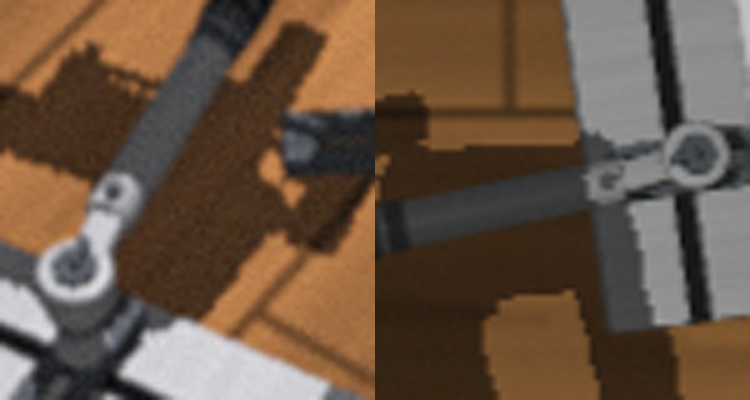

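Measured in the top view, the neck has stayed at about 16.5° while the handle now lies at 12.7°. The bend is about 0.06 rad and the push is falling from its 15 N peak, so the wrench is clicking. A few small steps will make the give-way clear, well short of the 0.2 rad stop.

```bash
python3 -m inch '[{"gripper":0,"translation":[0.0003,0.002,0],"yaw":0.6}]'>/dev/null; python3 f.py
```

```text
F tool [ -3.2 -11.3  -0.2] pos [508.6 116.3  61.5] rad 225.2 ang 108.0 tool x ang 101.1 t 9.93
```

```bash
python3 -m inch '[{"gripper":0,"translation":[0.0003,0.002,0],"yaw":0.6}]'>/dev/null; python3 f.py
python3 - <<'E'
from h import *
c=bot.camera("top"); im=c["pixels"]
cv2.imwrite("pics/v4.png",cv2.resize(im[155:205,240:325],None,fx=8,fy=8,interpolation=cv2.INTER_CUBIC))
E
python3 f.py
```

```text
F tool [ -4.1 -10.3  -1.2] pos [510.9 117.   61.7] rad 225.2 ang 107.3 tool x ang 100.5 t 10.05
F tool [-4.  -9.5 -1. ] pos [511.5 117.   61.8] rad 225.1 ang 107.2 tool x ang 100.5 t 10.1
```

View pics/v4.png

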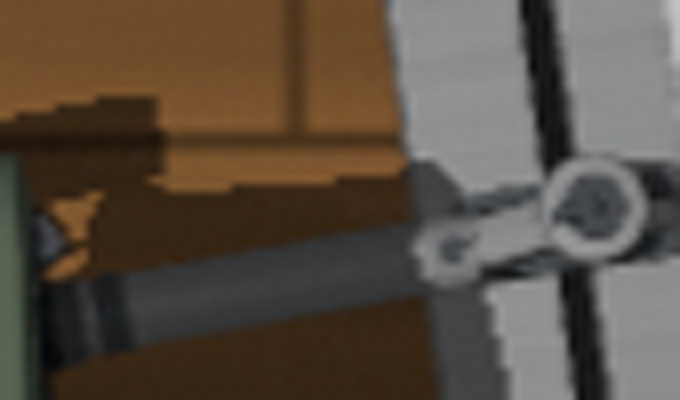

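```bash
python3 -m inch '[{"gripper":0,"translation":[0.0003,0.002,0],"yaw":0.6}]'>/dev/null; python3 f.py
```

```text
F tool [-3.6 -9.6  0.1] pos [513.4 117.6  61.9] rad 225.1 ang 106.7 tool x ang 99.9 t 10.22
```

```bash
python3 -m inch '[{"gripper":0,"translation":[0.0003,0.002,0],"yaw":0.6}]'>/dev/null; python3 f.py
python3 - <<'E'
from h import *
c=bot.camera("top"); im=c["pixels"]
cv2.imwrite("pics/v5.png",cv2.resize(im[155:205,240:325],None,fx=8,fy=8,interpolation=cv2.INTER_CUBIC))
E
python3 f.py
```

```text
F tool [-3.9 -8.7  0.4] pos [515.8 118.3  62. ] rad 225.1 ang 106.0 tool x ang 99.3 t 10.35
F tool [-4.7 -8.1  0.1] pos [516.3 118.3  62.1] rad 224.9 ang 105.9 tool x ang 99.2 t 10.4
```

View pics/v5.png

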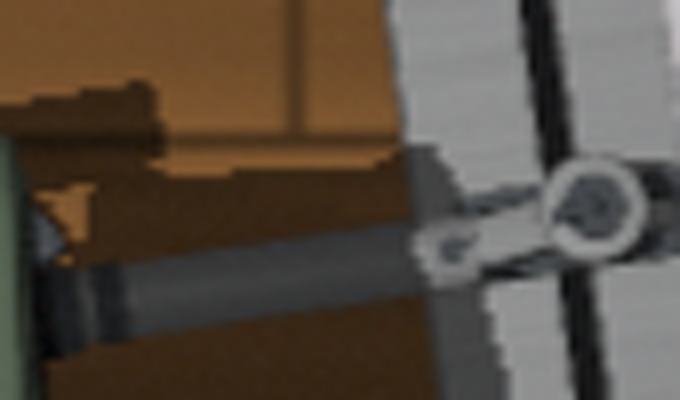

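The neck is unchanged and the handle is bent by about 0.12 rad, with the push down to about 8 N. It has clicked and is short of its stop. I'll back off gently now.

```bash
python3 -m inch '[{"gripper":0,"translation":[0,-0.005,0],"yaw":-1},{"gripper":0,"translation":[0,-0.01,0],"yaw":-2},{"gripper":0,"translation":[0,-0.015,0],"yaw":-4},{"gripper":0,"translation":[0,-0.02,0],"yaw":-5},{"gripper":0,"translation":[0,-0.025,0],"yaw":-6}]'; python3 f.py
python3 -m inch '[{"gripper":0,"translation":[0,-0.006,0],"yaw":0},{"gripper":0,"translation":[0,-0.015,0],"yaw":0},{"gripper":0,"translation":[0,-0.03,0],"yaw":0},{"gripper":0,"translation":[0,-0.045,0],"yaw":0},{"gripper":0,"translation":[0,-0.055,0],"yaw":0}]'; python3 f.py; python3 v.py pics/v6.png
```

```text
t: 11.02
tcp_pos: [490.2, 111.7, 61.3]
orientation: [-0.001, 0.606, 0.795, -0.006]
ft_force: [-6.3, -8.3, -1.8]
width: 0.5
F tool [-6.3 -8.3  2. ] pos [490.2 111.7  61.3] rad 227.3 ang 112.7 tool x ang 105.4 t 11.03
t: 11.65
tcp_pos: [440.8, 101.4, 63.9]
orientation: [0.0, 0.607, 0.795, 0.0]
ft_force: [-0.4, -1.3, -0.1]
width: 0.8
F tool [-1.1 -0.7  0.1] pos [440.8 101.4  63.9] rad 242.1 ang 124.5 tool x ang 105.3 t 11.65
```

View pics/v6.png

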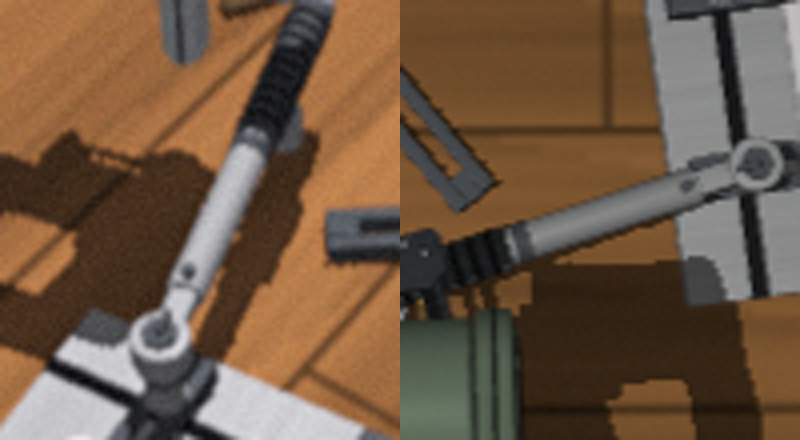

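The wrench has sprung back straight and stands free: head (757,163), pin (688,186) and grip collar (515,243) are in line. I'll lift clear and check.

```bash
python3 -m inch '[{"gripper":0,"translation":[0,-0.01,-0.02],"yaw":0},{"gripper":0,"translation":[0,-0.02,-0.05],"yaw":0},{"gripper":0,"translation":[0,-0.03,-0.08],"yaw":0},{"gripper":0,"translation":[0,-0.03,-0.11],"yaw":0},{"gripper":0,"translation":[0,-0.03,-0.13],"yaw":0}]'
python3 -m inch '[{"gripper":0,"translation":[0,0,0],"yaw":0},{"gripper":0,"translation":[0,0,0],"yaw":0},{"gripper":0,"translation":[0,0,0],"yaw":0}]'
python3 f.py
python3 - <<'E'
from h import *
for n in("scene","top"): cv2.imwrite(f"pics/{n}_end.png",bot.camera(n)["pixels"])
E
```

```text
t: 12.38
tcp_pos: [413.7, 93.6, 195.6]
orientation: [0.001, 0.607, 0.795, 0.001]
ft_force: [0.4, -0.3, 0.4]
width: 0.4
t: 12.75
tcp_pos: [411.7, 93.5, 192.3]
orientation: [-0.001, 0.607, 0.795, -0.001]
ft_force: [-0.5, -0.3, -0.7]
width: 0.6
F tool [-0.2 -0.5  0.7] pos [411.7  93.5 192.3] rad 253.6 ang 131.0 tool x ang 105.3 t 12.75
```

View pics/scene_end.png

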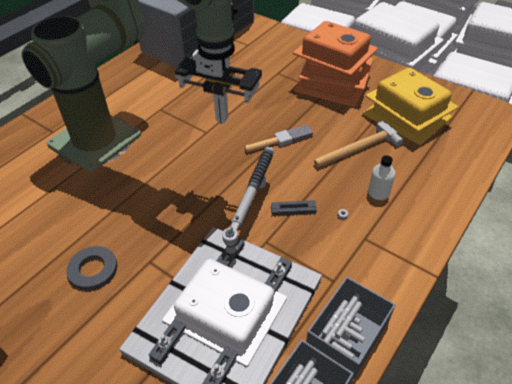

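View pics/top_end.png

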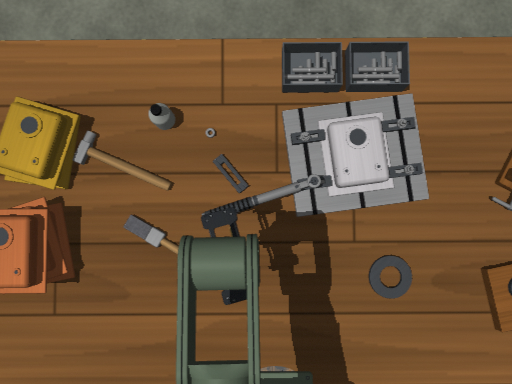

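The strap, spare nut, brush, hammer, bottle and flange sit at the same pixels as at the start. The socket is mostly hidden behind the handle, but an earlier zoom showed it at about (262,182), where it stood at the start. The arm is clear, so I'm handing in.

```bash
python3 -c "
from station import bot
print(bot.sign_off())"
```

```text
the job is handed in; nothing more can be done
None
```

I pushed the torque wrench clockwise until it clicked, stopped short of its stop, let it go and handed the job in at about 13 s of the 42 s.

- **Push:** The nut ran down at about 4 N and seated after roughly 22° (0.39 rad). The push then peaked at about 15 N, against the stated 16 N, and the handle broke away.
- **Stop:** I stopped with the handle bent about 0.12 rad in the top view, short of the 0.2 rad stop. The neck had not turned further, so there was no sign of over-tightening.
- **Release:** I backed off gently. The wrench sprang straight and stayed where it was left, with the arm clear above it and reading about 0 N.
- **Bystanders:** In the last pictures the strap, spare nut, brush, hammer, flange and bottle stand where they started. The socket was hidden behind the handle in the final views; pictures from during the push show it in place.

Two things disagreed with the description:
- **Fingertips:** They appeared to end about at the TCP rather than 19 mm ahead of it. My first push at z = 89 mm rode onto the grip with about 2 N, so I backed off and pushed 25 mm lower.
- **Force after the click:** It fell gradually, from 15 N to about 8 N when I stopped, and I did not see it reach a third. I judged the click from the bend in the pictures together with that falling force.

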